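Put the stripped platen rollers on their stands

ROBOT

A 6-joint arm with a two-finger parallel gripper is mounted at the origin on the work surface. World frame = base frame: x ahead of the robot, y to its left, z up, the work surface at z = 0. Lengths are in m, angles in rad, forces in N, time in s.
With the tool pointing down it reaches from about 0.35 to 0.775 m from the base axis. Payload 7.3 kg.
Tool frame: the origin (TCP) lies at the very end of the fingers, on their centre line; the grasp point (between the pads) lies 19 mm behind it (robot.pinch_z is the distance from the TCP to the grasp point, in m); z points along the fingers, y is the line along which they close (so a half turn about z gives the same grasp; the last joint's range is limited). The gripper opens to 92 mm and grips with 3 to 60 N. Pads are 19 mm wide; open, the fingers measure 130 mm over their backs; the gripper's body (75 mm by 190 mm) begins 47 mm behind the grasp point.
Start: joints at [-1.406, 0.342, 1.524, -0, 1.275, -0.146], TCP at [0.161, -0.5, 0.227] pointing down, gripper open.
Joint ranges: [-2.53, 2.53], [-0.77, 2.02], [0.04, 2.7], [-1, 4.14], [0.28, 2.66], [-3.11, 3.11]. Speed limits (rad/s): [2.57, 2.57, 3.14, 3.14, 3.14, 3.14].

INTERFACE

Orientations are given as [roll, pitch, yaw] about the fixed x, y, z axes, in that order (R = Rz(yaw) Ry(pitch) Rx(roll)).
In Python, from cell import robot gives the robot as it stands.
- The arm moves only by the tool move_arm, never from a script. Its argument "motion" is a list of rows, each a list of 6 numbers: the shift along the tool's x, y, z in units of 0.1 m (1.0 is 0.1 m), then the turn, a rotation vector about the tool's x, y, z in units of pi rad (1.0 is pi rad). In form: [[dx, dy, dz, rx, ry, rz], ...]. A call has 1 to 12 rows; each row is the pose to reach, as a shift and turn from the pose commanded when the call began, along the tool's axes at that moment, turning the shorter way round; what a row does not reach only later rows make up. A row lasts 1/8 s, in which the tool goes at most 62.5 mm and 10.7 degrees, less where a joint would pass 70% of its speed; a pose out of reach is approached as far as the arm can. A call with a number of a shift or a turn outside -1 to 1 is refused whole. A call with a gripper value outside its range is refused whole. "fingers" is the opening, from -1 (shut) to 1 (fully open), set as the call begins (left out, the last holds). The fingers move at their own pace and stop on an object; "newtons" is the grip in N (left out, the last holds). Time passes only in rows, so rows that repeat a pose let the fingers close. It gives the time, the measured TCP pose, the force, the opening and the grip force at its end, in the units of the state.
- robot.observe(): the state, without advancing time (a new reading comes with each control period).
- robot.read_camera(name): name is "scene" or "top"; returns a dict with "image" (400x640x3 uint8, red, green, blue), "range_z" (400x640 float32, m along the optical axis (not along the pixel's ray), 0 where there is no reading), "vfov" (degrees; the focal length in pixels is half the picture's height over the tangent of half this angle, whatever the lens; pixels are square), "cx", "cy" (the principal point, pixels), "extrinsics" (4x4, takes a point from camera to world coordinates). Camera axes: x right, y up, looking along -z (the intrinsics and any distortion apply to the point x, -y, -z); pixel columns grow to the right and rows downward; lengths in m; the calibration is good to about 2 mm. A picture is of the moment at which its call begins.
- robot.hand_in(): hands the job in; it is judged then, once.
The state is a dict: "time": time; "qpos": joint angles; "qvel": joint speeds; "joint_efforts": joint torques, N m; "tool_pos": TCP position; "tool_rot": TCP orientation; "contact_force": force on the tool from outside, world axes, zero at the start; "torque": the same for the moment, N m; "opening": finger opening in m; "grip_force": force on a finger pad.
Only numpy, scipy, OpenCV 4.12 (cv2) and the standard library are available. Lean on these libraries where they do the work, as an engineer would, in place of code of your own. Each camera call takes 0.05 s, during which the arm holds its last target. There are 200 camera calls.

TASK

Four rubber platen rollers of different lengths have been taken out of label printers and must not lie on their rubber. Lay each one on the stand that fits its length, with both bare shaft ends resting down in the two V-saddles and the rubber part between them. Leave the cardboard tube and the little gear wheel standing where they are.

Things in the scene. Friction and masses are not known exactly. Their poses are not given: they have to be found in the camera images.
- roller_40_center (a point): The shortest of four loose platen rollers lying on the bench (about 70 g): black rubber cylinder, 25 mm in diameter, with white square end blocks 26 x 26 mm, 5 mm thick; 40 mm long over the blocks, plus a bare 8 mm steel shaft sticking out 20 mm at each end (80 mm over all). Point: its centre, on the axis, 13 mm above the bench at the start; y axis along the shaft.
- roller_64_center (a point): The second shortest of four loose platen rollers lying on the bench (about 100 g): black rubber cylinder, 25 mm in diameter, with white square end blocks 26 x 26 mm, 5 mm thick; 64 mm long over the blocks, plus a bare 8 mm steel shaft sticking out 20 mm at each end (104 mm over all). Point: its centre, on the axis, 13 mm above the bench at the start; y axis along the shaft.
- roller_88_center (a point): The second longest of four loose platen rollers lying on the bench (about 130 g): black rubber cylinder, 25 mm in diameter, with white square end blocks 26 x 26 mm, 5 mm thick; 88 mm long over the blocks, plus a bare 8 mm steel shaft sticking out 20 mm at each end (128 mm over all). Point: its centre, on the axis, 13 mm above the bench at the start; y axis along the shaft.
- roller_112_center (a point): The longest of four loose platen rollers lying on the bench (about 160 g): black rubber cylinder, 25 mm in diameter, with white square end blocks 26 x 26 mm, 5 mm thick; 112 mm long over the blocks, plus a bare 8 mm steel shaft sticking out 20 mm at each end (152 mm over all). Point: its centre, on the axis, 13 mm above the bench at the start; y axis along the shaft.
- stand_40_seat (a point): The shortest of four fixed roller stands: grey base 44 x 72 mm, 6 mm thick; at each end an upright aluminium V-saddle, 8 mm thick, top 46 mm above the bench, 56 mm apart inside (8 mm to spare at each end of the 40 mm roller). Vs open upward, 32 mm wide, sides at 45 degrees. Point: centre of the roller when seated, 36 mm above the bench; y axis from saddle to saddle.
- stand_64_seat (a point): The second shortest of four fixed roller stands: grey base 44 x 96 mm, 6 mm thick; at each end an upright aluminium V-saddle, 8 mm thick, top 46 mm above the bench, 80 mm apart inside (8 mm to spare at each end of the 64 mm roller). Vs open upward, 32 mm wide, sides at 45 degrees. Point: centre of the roller when seated, 36 mm above the bench; y axis from saddle to saddle.
- stand_88_seat (a point): The second longest of four fixed roller stands: grey base 44 x 120 mm, 6 mm thick; at each end an upright aluminium V-saddle, 8 mm thick, top 46 mm above the bench, 104 mm apart inside (8 mm to spare at each end of the 88 mm roller). Vs open upward, 32 mm wide, sides at 45 degrees. Point: centre of the roller when seated, 36 mm above the bench; y axis from saddle to saddle.
- stand_112_seat (a point): The longest of four fixed roller stands: grey base 44 x 144 mm, 6 mm thick; at each end an upright aluminium V-saddle, 8 mm thick, top 46 mm above the bench, 128 mm apart inside (8 mm to spare at each end of the 112 mm roller). Vs open upward, 32 mm wide, sides at 45 degrees. Point: centre of the roller when seated, 36 mm above the bench; y axis from saddle to saddle.
- core: Bystander, loose and light: brown cardboard tube standing on end, 30 mm in diameter, 45 mm high; origin at the centre of its underside.
- gear: Bystander, loose and light: small white toothed wheel lying flat, 33 mm across, 18 mm high with its brass hub; origin at the centre of its underside.
Not all that is in view belongs to the job. What is shaped like the part that bears roller_64_center but blue or red is not meant.

How it is judged:
At the end, for the whole second after the job is handed in: Each roller lies at rest, released, on the stand of its own length: centre within 13 mm horizontally and 5 mm in height of the seat point, shaft along the stand to within 0.12 rad. The cardboard tube and gear wheel are within 30 mm of where they stood and upright (within 0.3 rad) (horizontal distance between roller_40_center and stand_40_seat below 0.013 m and z of roller_40_center in the frame of stand_40_seat between -0.005 and 0.005 m and angle between the y axis of roller_40_center and the y axis of stand_40_seat, either way round below 0.12 rad and linear speed of each of roller_40, roller_64, roller_88, roller_112 below 0.02 m/s and horizontal distance between roller_64_center and stand_64_seat below 0.013 m and z of roller_64_center in the frame of stand_64_seat between -0.005 and 0.005 m and angle between the y axis of roller_64_center and the y axis of stand_64_seat, either way round below 0.12 rad and horizontal distance between roller_88_center and stand_88_seat below 0.013 m and z of roller_88_center in the frame of stand_88_seat between -0.005 and 0.005 m and angle between the y axis of roller_88_center and the y axis of stand_88_seat, either way round below 0.12 rad and horizontal distance between roller_112_center and stand_112_seat below 0.013 m and z of roller_112_center in the frame of stand_112_seat between -0.005 and 0.005 m and angle between the y axis of roller_112_center and the y axis of stand_112_seat, either way round below 0.12 rad and distance of each of core, gear from where it was at the start of the episode below 0.03 m and angle between each of core, gear's own z axis and vertical below 0.3 rad); the robot touches nothing.
It fails at once if The cardboard tube or the gear wheel was shifted by more than 30 mm (distance of any of core, gear from where it was at the start of the episode above 0.03 m).
It also fails if it takes over 106 s, if anything falls off the work surface, if the arm or the gripper's body presses on something with over 40 N, if the wrist force passes 120 N, or if a joint passes its speed limit or range.

## Working session

There is one attempt and no reset: what is moved stays moved. The work goes in short steps, Python scripts to look and compute and a tool call to move; the robot and the scene stay as the last step left them, time stands still between calls to the robot, and variables do not carry over. Pictures are saved under pics/ and viewed, at most 14 in all, crops included, and the job is handed in when it is done.

Besides the shell and the picture viewer there is one more tool, called after "Request:" as name(argument=value, ...) on one line, values as JSON. move_arm: Moves the arm, as the interface text tells. Shifts and turns lie within -1 to 1; 1 stands for 0.1 m of shift or pi rad of turn. Its arguments: {"type":"object","properties":{"motion":{"type":"array"},"fingers":{"type":"number"},"newtons":{"type":"number"}},"required":["motion"]}

```bash
mkdir -p pics; ls
cat > h.py <<'E'
import numpy as np, cv2
from cell import robot
def cloud(c):
    d=c['range_z']; h,w=d.shape; f=h/2/np.tan(np.radians(c['vfov'])/2)
    u,v=np.meshgrid(np.arange(w),np.arange(h))
    P=np.stack([(u-c['cx'])/f*d,-(v-c['cy'])/f*d,-d,np.ones_like(d)],-1)
    W=(P@np.array(c['extrinsics']).T)[...,:3]; W[d==0]=np.nan
    return W
E
python3 - <<'E'
from h import *
for n in ('top','scene'):
    c=robot.read_camera(n); cv2.imwrite(f'pics/{n}0.png',c['image'][...,::-1]); np.savez(f'{n}0.npz',W=cloud(c),im=c['image'])
    print(n,c['vfov'],c['cx'],c['cy'],[k for k in c],np.round(c['extrinsics'],3).tolist())
print(robot.observe())
E
```

```text
pics
top 47.82514678749463 317.4859925970977 199.4591677239274 ['image', 'range_z', 'vfov', 'cx', 'cy', 'extrinsics'] [[0.015, 0.983, -0.181, 0.273], [-1.0, 0.012, -0.015, -0.153], [-0.012, 0.181, 0.983, 1.289], [0.0, 0.0, 0.0, 1.0]]
scene 56.14363114739836 319.9929163850228 199.49430376546562 ['image', 'range_z', 'vfov', 'cx', 'cy', 'extrinsics'] [[-0.796, -0.409, 0.445, 0.957], [0.605, -0.513, 0.609, 0.493], [-0.021, 0.754, 0.656, 0.754], [0.0, 0.0, 0.0, 1.0]]
{'time': 0.1, 'qpos': array([-1.40599386e+00,  3.42674038e-01,  1.52487260e+00, -2.00100022e-05,
        1.27535478e+00, -1.46016126e-01]), 'qvel': array([ 0.00032822, -0.00240992, -0.00276115, -0.00267694, -0.00071427,
       -0.0020721 ]), 'joint_efforts': array([ 1.78805050e-03, -4.32003558e+01, -2.44694084e+01,  7.18938396e-02,
        5.26108558e-02, -5.86471697e-05]), 'tool_pos': array([ 0.16051803, -0.49951535,  0.22612061]), 'tool_rot': array([-3.14029503e+00, -1.71491054e-04,  3.10824315e-01]), 'contact_force': array([0.3041911 , 0.89980723, 0.28191583]), 'torque': array([-0.01118341,  0.00590187,  0.01732629]), 'grip_force': 0.0, 'opening': 0.09168246139146168}
```

View pics/top0.png

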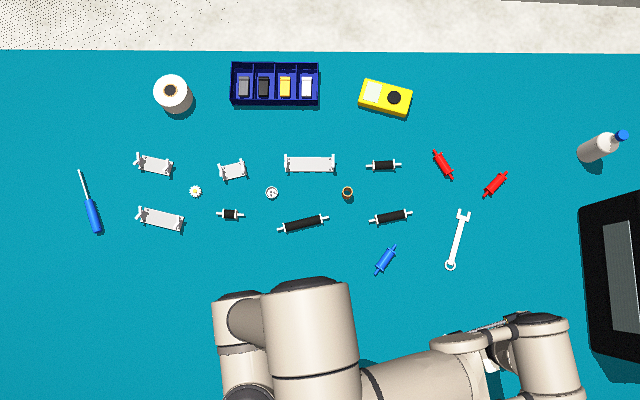

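View pics/scene0.png

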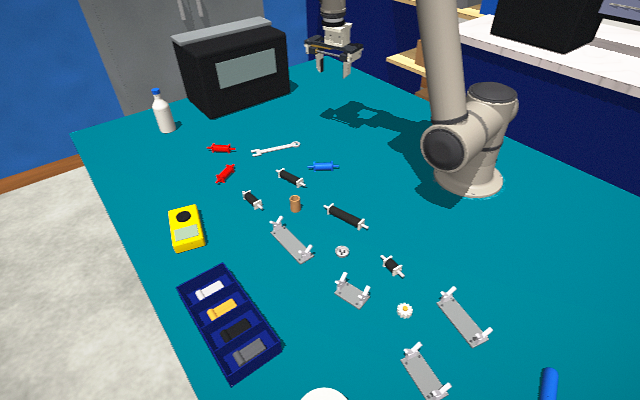

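The top view shows the black rollers at (384,165), (303,223), (391,216) and (230,214), and the stands at (155,165), (232,170), (310,163) and (161,218). The tube is at (347,192), and the gear-like parts are at (195,191) and (271,192). The red and blue rollers at (443,165), (495,184) and (385,260) are decoys. I'll measure next, with one enlarged crop.

```bash
cat > m.py <<'E'
from h import *
def rect(p):
    (c,s,a)=cv2.minAreaRect((p[:,:2]*1000).astype(np.float32))
    if s[0]>s[1]: L,w,ang=s[0],s[1],a
    else: L,w,ang=s[1],s[0],a+90
    return np.round(np.array(c)/1000,4),round(L,1),round(w,1),round((ang+90)%180-90,1)
def measure(W,im,zmin=.008,hi=None):
    ok=np.isfinite(W[...,2])&(W[...,2]>zmin)&(W[...,2]<.07)&(W[...,0]>.28)&(W[...,0]<.66)&(abs(W[...,1]+.12)<.5)
    n,l,st,ce=cv2.connectedComponentsWithStats(ok.astype(np.uint8),connectivity=8)
    for i in range(1,n):
        if st[i,4]<40: continue
        p=W[l==i]; col=im[l==i]
        print(np.round(ce[i]),st[i,4],'zmax',round(p[:,2].max(),4),'zmed',round(np.median(p[:,2]),4),'col',np.median(col,0),'rect',*rect(p))
E
python3 - <<'E'
from m import *
for n,z in (('top',.008),('scene',.008),('top',.03),('scene',.03)):
    d=np.load(n+'0.npz'); print(n,z,'table z',np.nanmedian(d['W'][150:230,150:450,2]))
    if z<.02: measure(d['W'],d['im'],z)
    else:
        W=d['W']; ok=(W[...,2]>.034)&(W[...,2]<.06)&(W[...,0]>.28)&(W[...,0]<.66)&(abs(W[...,1]+.12)<.5)
        k,l,st,ce=cv2.connectedComponentsWithStats(ok.astype(np.uint8))
        for i in range(1,k):
            if st[i,4]>4: p=W[l==i]; print(np.round(ce[i]),st[i,4],np.round(p.min(0),4),np.round(p.max(0),4))
im=cv2.imread('pics/top0.png')[140:240,125:425]; cv2.imwrite('pics/crop0.png',cv2.resize(im,None,fx=2.66,fy=2.66,interpolation=cv2.INTER_CUBIC))
E
```

```text
top 0.008 table z 0.0010091225087822675
[443. 164.] 243 zmax 0.0318 zmed 0.0227 col [255.  42.  37.] rect [ 0.6163 -0.4958] 102.0 25.4 31.6
[287. 162.] 81 zmax 0.0485 zmed 0.0234 col [247. 243. 244.] rect [ 0.6193 -0.0485] 55.1 24.7 1.3
[331. 163.] 68 zmax 0.051 zmed 0.0154 col [244.  240.5 239.5] rect [ 0.614  -0.1616] 41.8 37.0 0.5
[166. 167.] 90 zmax 0.0483 zmed 0.0293 col [236.  228.  227.5] rect [0.5986 0.3157] 38.9 37.8 -10.6
[242. 166.] 67 zmax 0.0487 zmed 0.0354 col [243. 244. 240.] rect [0.599 0.088] 39.2 23.4 28.0
[383. 165.] 232 zmax 0.0319 zmed 0.0232 col [47.5 47.  45. ] rect [ 0.6124 -0.3222] 101.5 26.0 -85.7
[221. 172.] 65 zmax 0.0495 zmed 0.0349 col [217. 230. 232.] rect [0.5829 0.1448] 42.5 13.3 25.4
[195. 191.] 95 zmax 0.0232 zmed 0.0143 col [255. 255. 255.] rect [0.528  0.2208] 30.0 29.2 88.9
[347. 192.] 84 zmax 0.0498 zmed 0.0418 col [133.5 118.5  72.5] rect [ 0.5271 -0.2174] 29.8 28.3 -0.3
[140. 213.] 86 zmax 0.0489 zmed 0.0342 col [186.  219.5 224. ] rect [0.4593 0.3669] 39.6 13.6 -14.6
[229. 214.] 174 zmax 0.0319 zmed 0.0224 col [71.5 85.5 82. ] rect [0.4624 0.
[... 3387 characters left out ...]
0.6167 -0.0362  0.0484]
[301. 252.] 19 [ 0.622  -0.0464  0.0343] [ 0.6366 -0.0361  0.0477]
[343. 275.] 29 [0.5868 0.0758 0.0349] [0.6012 0.0843 0.0458]
[337. 282.] 18 [0.6101 0.0801 0.0361] [0.6229 0.0905 0.046 ]
[366. 289.] 29 [0.5699 0.136  0.0341] [0.5853 0.146  0.0454]
[452. 289.] 33 [0.4208 0.2547 0.034 ] [0.4339 0.2655 0.0467]
[443. 293.] 20 [0.4429 0.2496 0.0342] [0.4559 0.2605 0.0462]
[360. 296.] 17 [0.5946 0.1411 0.0357] [0.6065 0.1529 0.048 ]
[488. 331.] 41 [0.4442 0.3655 0.034 ] [0.4591 0.375  0.0471]
[478. 335.] 24 [0.4666 0.3591 0.0351] [0.4812 0.3697 0.0476]
[417. 346.] 46 [0.5814 0.2979 0.0341] [0.5985 0.3083 0.0461]
[407. 351.] 29 [0.6043 0.2938 0.034 ] [0.6198 0.3033 0.0459]
```

View pics/crop0.png

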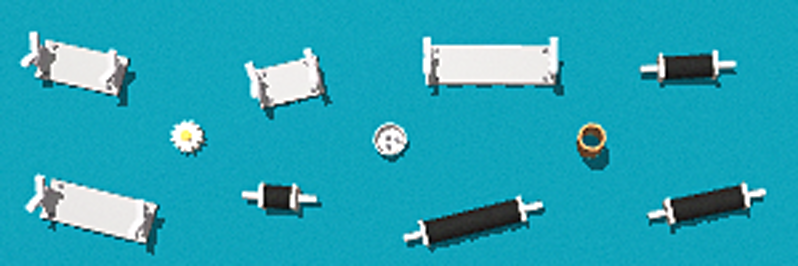

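The crop confirms that the gear with the yellow (brass) hub is at px (195,191) and the button at (271,192) is clutter. By measured length, the rollers are 40 = (230,214), 64 = (384,165), 88 = (391,216) and 112 = (303,223). By saddle spacing, the stands are 40 = (232,170), 112 = (310,163), 88 = (161,218), which leaves 64 = (155,165).

```bash
cat > g.py <<'E'
import sys; from cell import robot; import numpy as np
from scipy.spatial.transform import Rotation as R
# usage: g.py x y z heading_deg ; prints rows for successive calls from the measured pose
def plan(p,Rot,t,h):
    G=R.from_euler('xyz',[np.pi,0,np.radians(h)]); 
    a=Rot.inv()*G; b=Rot.inv()*(G*R.from_rotvec([0,0,np.pi]))
    if b.magnitude()<a.magnitude(): a=b
    d=np.array(t)-p; f1=Rot.inv().apply(d); f2=(Rot*a).inv().apply(d)
    n=int(np.ceil(max(abs(f1).max(),abs(f2).max())/.1-.01)) or 1
    print('first',np.round(np.r_[f1/n*10,a.as_rotvec()/np.pi],3).tolist(),'then',n-1,'x',np.round(f2/n*10,3).tolist())
    return np.array(t),Rot*a
if __name__=='__main__':
    o=robot.observe(); p=o['tool_pos']; Q=R.from_euler('xyz',o['tool_rot'])
    v=list(map(float,sys.argv[1:]))
    for i in range(0,len(v),4): p,Q=plan(p,Q,v[i:i+3],v[i+3])
E
python3 - <<'E'
from h import *
for n in ('top','scene'):
    W=np.load(n+'0.npz')['W']
    ok=(W[...,2]>.034)&(W[...,2]<.06)&(W[...,0]>.56)&(W[...,0]<.66)&(W[...,1]>.33)&(W[...,1]<.45)
    k,l,st,ce=cv2.connectedComponentsWithStats(ok.astype(np.uint8))
    for i in range(1,k):
        if st[i,4]>4: p=W[l==i]; print(n,np.round(ce[i]),st[i,4],np.round(p.min(0),4),np.round(p.max(0),4))
E
python3 g.py .615 -.3226 .12 94.8  .615 -.3226 .004 94.8
```

```text
top [138. 154.] 22 [0.6212 0.3811 0.0356] [0.6355 0.3911 0.0473]
top [135. 163.] 16 [0.5982 0.3851 0.0348] [0.6103 0.3968 0.0463]
scene [446. 386.] 50 [0.5997 0.3849 0.0341] [0.6168 0.3941 0.0468]
scene [435. 392.] 37 [0.6226 0.3797 0.0342] [0.639  0.3887 0.0459]
first [0.974, -0.059, 0.212, -0.0, -0.0, -0.428] then 4 x [0.277, 0.935, 0.212]
first [-0.0, -0.0, 0.58, -0.0, -0.0, 0.0] then 1 x [0.0, -0.0, 0.58]
```

Request:
move_arm(motion=[[0.974,-0.059,0.212,0,0,-0.428],[0.974,-0.059,0.212,0,0,-0.428],[0.974,-0.059,0.212,0,0,-0.428],[0.974,-0.059,0.212,0,0,-0.428],[0.974,-0.059,0.212,0,0,-0.428],[0.974,-0.059,0.212,0,0,-0.428],[0.974,-0.059,0.212,0,0,-0.428],[0.974,-0.059,0.212,0,0,-0.428],[0.974,-0.059,0.212,0,0,-0.428]], fingers=0.4, newtons=20)

```text
time: 1.23
tool_pos: [0.2515, -0.4644, 0.2054]
tool_rot: [-3.141, -0.0, 1.652]
contact_force: [0.3, -0.9, 0.3]
opening: 0.0641
grip_force: 0.0
```

Request:
move_arm(motion=[[0.277,0.935,0.212,0,0,0],[0.277,0.935,0.212,0,0,0]])

```text
time: 1.48
tool_pos: [0.3437, -0.4281, 0.1838]
tool_rot: [3.141, -0.0, 1.652]
contact_force: [0.2, -1.1, 0.3]
opening: 0.064
grip_force: 0.0
```

Request:
move_arm(motion=[[0.277,0.935,0.212,0,0,0],[0.277,0.935,0.212,0,0,0]])

```text
time: 1.72
tool_pos: [0.4352, -0.392, 0.1624]
tool_rot: [-3.142, -0.001, 1.654]
contact_force: [0.6, -0.4, 0.3]
opening: 0.0641
grip_force: 0.0
```

Request:
move_arm(motion=[[0.277,0.935,0.212,0,0,0],[0.277,0.935,0.212,0,0,0]])

```text
time: 1.98
tool_pos: [0.526, -0.3564, 0.141]
tool_rot: [-3.141, -0.001, 1.654]
contact_force: [-0.1, 0.1, 0.6]
opening: 0.0643
grip_force: 0.0
```

Request:
move_arm(motion=[[0.277,0.935,0.212,0,0,0],[0.277,0.935,0.212,0,0,0],[0.277,0.935,0.212,0,0,0],[0.277,0.935,0.212,0,0,0]])

```text
time: 2.48
tool_pos: [0.6142, -0.3227, 0.1205]
tool_rot: [-3.141, -0.0, 1.654]
contact_force: [-0.6, -0.2, 0.5]
opening: 0.0643
grip_force: 0.0
```

```bash
python3 g.py .615 -.3226 .004 94.8
python3 - <<'E'
from h import *
o=robot.observe(); print(o['time'],o['tool_pos'],o['tool_rot'],o['opening'])
c=robot.read_camera('scene'); cv2.imwrite('pics/s1.png',cv2.resize(c['image'][90:260,150:390,::-1],None,fx=3,fy=3,interpolation=cv2.INTER_CUBIC))
E
```

```text
first [-0.0, 0.005, 0.583, -0.0, -0.0, -0.0] then 1 x [0.0, 0.004, 0.583]
2.475 [ 0.61419485 -0.32267314  0.12050189] [-3.14074390e+00 -9.27492113e-05  1.65402316e+00] 0.06426870491269812
```

View pics/s1.png

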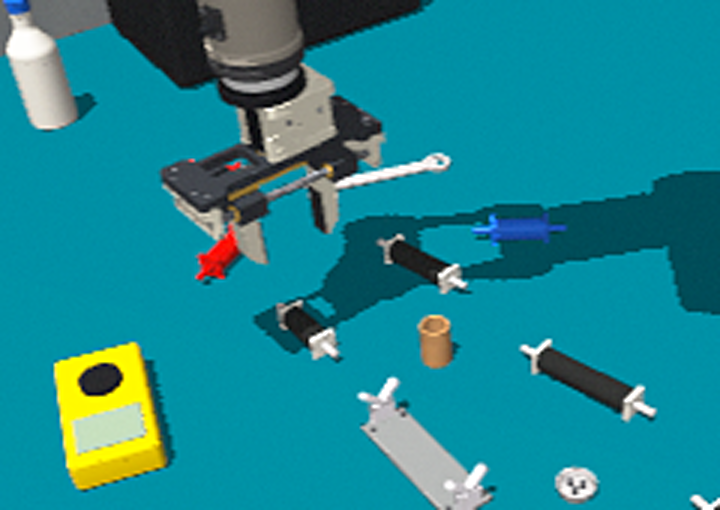

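The enlarged crop shows the gripper straddling above black roller 64 (crop px ~ (308,330)). The tube, at crop px (435,340), is well clear. Descending to grasp.

Request:
move_arm(motion=[[0,0.005,0.5,0,0,0],[0,0.005,0.8,0,0,0],[0,0.005,0.8,0,0,0]])

```text
time: 2.9
tool_pos: [0.6129, -0.3225, 0.0387]
tool_rot: [-3.138, -0.003, 1.653]
contact_force: [0.3, 0.2, 1.0]
opening: 0.0642
grip_force: 0.0
```

Request:
move_arm(motion=[[0,0,0.2,0,0,0],[0,0,0.36,0,0,0],[0,0,0.36,0,0,0],[0,0,0.36,0,0,0]])

```text
time: 3.4
tool_pos: [0.6156, -0.3226, 0.0051]
tool_rot: [3.141, 0.001, 1.655]
contact_force: [0.0, 1.0, 0.4]
opening: 0.0647
grip_force: 0.0
```

Request:
move_arm(motion=[[0,0,0,0,0,0],[0,0,0,0,0,0],[0,0,0,0,0,0],[0,0,0,0,0,0],[0,0,0,0,0,0],[0,0,0,0,0,0]], fingers=-1)

```text
time: 4.15
tool_pos: [0.6153, -0.3224, 0.0048]
tool_rot: [-3.142, 0.0, 1.655]
contact_force: [-0.6, 0.7, 1.1]
opening: 0.0245
grip_force: 20.0
```

Request:
move_arm(motion=[[0,0,-0.4,0,0,0],[0,0,-1,0,0,0],[0,0,-1,0,0,0],[0,0,-1,0,0,0]])

```text
time: 4.65
tool_pos: [0.615, -0.3222, 0.1043]
tool_rot: [-3.141, -0.0, 1.655]
contact_force: [-0.3, 0.5, -1.7]
opening: 0.0243
grip_force: 20.0
```

```bash
python3 g.py .6084 .3446 .105 77.5
```

```text
first [0.95, 0.071, -0.001, -0.0, -0.0, 0.096] then 6 x [0.928, -0.215, -0.001]
```

Request:
move_arm(motion=[[0.5,0.04,0,0,0,0.05],[0.95,0.071,0,0,0,0.096],[0.95,0.071,0,0,0,0.096]])

```text
time: 5.03
tool_pos: [0.6134, -0.2232, 0.1026]
tool_rot: [-3.137, -0.002, 1.357]
contact_force: [0.1, -1.0, -1.2]
opening: 0.0246
grip_force: 20.0
```

Request:
move_arm(motion=[[0.46,-0.108,0,0,0,0],[0.928,-0.215,0,0,0,0]])

```text
time: 5.28
tool_pos: [0.6125, -0.1319, 0.1029]
tool_rot: [-3.139, 0.0, 1.353]
contact_force: [1.1, 0.7, -1.1]
opening: 0.0245
grip_force: 20.0
```

Request:
move_arm(motion=[[0.46,-0.108,0,0,0,0],[0.928,-0.215,0,0,0,0]])

```text
time: 5.52
tool_pos: [0.6117, -0.0361, 0.1031]
tool_rot: [-3.139, 0.0, 1.354]
contact_force: [0.2, -0.1, -0.8]
opening: 0.0244
grip_force: 20.0
```

Request:
move_arm(motion=[[0.46,-0.108,0,0,0,0],[0.928,-0.215,0,0,0,0]])

```text
time: 5.78
tool_pos: [0.6108, 0.0591, 0.1031]
tool_rot: [-3.139, 0.001, 1.354]
contact_force: [-0.1, -0.4, -0.9]
opening: 0.0245
grip_force: 20.0
```

Request:
move_arm(motion=[[0.46,-0.108,0,0,0,0],[0.928,-0.215,0,0,0,0]])

```text
time: 6.02
tool_pos: [0.6099, 0.1543, 0.1031]
tool_rot: [-3.139, 0.001, 1.354]
contact_force: [1.2, 0.2, -1.1]
opening: 0.0244
grip_force: 20.0
```

Request:
move_arm(motion=[[0.46,-0.108,0,0,0,0],[0.928,-0.215,0,0,0,0]])

```text
time: 6.28
tool_pos: [0.6091, 0.2495, 0.1029]
tool_rot: [-3.14, 0.002, 1.354]
contact_force: [0.6, -0.3, -1.1]
opening: 0.0241
grip_force: 20.0
```

Request:
move_arm(motion=[[0.46,-0.108,0,0,0,0],[0.928,-0.215,0,0,0,0],[0.928,-0.215,0,0,0,0],[0.928,-0.215,0,0,0,0]])

```text
time: 6.78
tool_pos: [0.6081, 0.3432, 0.103]
tool_rot: [-3.14, 0.002, 1.354]
contact_force: [-1.3, 0.4, -0.7]
opening: 0.0243
grip_force: 20.0
```

```bash
python3 g.py .6084 .3446 .030 77.5
python3 - <<'E'
from h import *
c=robot.read_camera('scene'); cv2.imwrite('pics/s2.png',cv2.resize(c['image'][240:400,320:560,::-1],None,fx=3,fy=3,interpolation=cv2.INTER_CUBIC))
E
```

```text
first [0.016, 0.001, 0.73, -0.001, 0.001, 0.001] then 0 x [0.015, -0.0, 0.73]
```

View pics/s2.png

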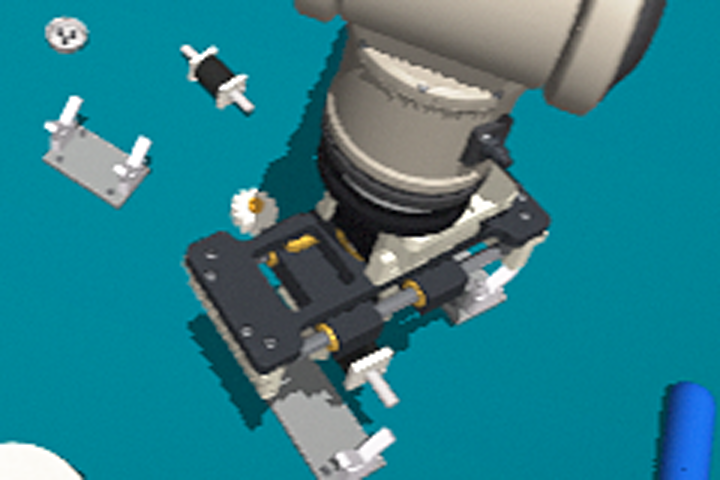

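The crop shows roller 64 held above and aligned with the 64 stand, whose front saddle is at crop px (360,450). Lowering it.

Request:
move_arm(motion=[[0.016,0.001,0.4,0,0,0.001],[0.016,0.001,0.6,0,0,0.001],[0.016,0.001,0.68,0,0,0.001],[0.016,0.001,0.72,0,0,0.001],[0.016,0.001,0.73,0,0,0.001],[0.016,0.001,0.73,0,0,0.001]])

```text
time: 7.58
tool_pos: [0.6092, 0.3461, 0.0326]
tool_rot: [3.14, -0.001, 1.351]
contact_force: [-1.1, 0.4, -1.4]
opening: 0.0241
grip_force: 20.0
```

Request:
move_arm(motion=[[0,0,0.01,0,0,0],[0,0,0.03,0,0,0],[0,0,0.03,0,0,0]])

```text
time: 7.95
tool_pos: [0.6087, 0.346, 0.0287]
tool_rot: [3.141, -0.0, 1.351]
contact_force: [0.6, 0.2, -0.7]
opening: 0.0245
grip_force: 20.0
```

Request:
move_arm(motion=[[0,0,0,0,0,0],[0,0,0,0,0,0],[0,0,0,0,0,0],[0,0,0,0,0,0]], fingers=0.3)

```text
time: 8.45
tool_pos: [0.6087, 0.3459, 0.0287]
tool_rot: [3.142, 0.0, 1.351]
contact_force: [0.4, -0.1, -0.3]
opening: 0.0577
grip_force: 0.0
```

Request:
move_arm(motion=[[0,0,-0.2,0,0,0],[0,0,-0.6,0,0,0],[0,0,-1,0,0,0],[0,0,-1,0,0,0]])

```text
time: 8.95
tool_pos: [0.611, 0.347, 0.1349]
tool_rot: [3.134, -0.006, 1.351]
contact_force: [-0.7, -0.4, -0.3]
opening: 0.0596
grip_force: 0.0
```

```bash
python3 g.py .4635 -.342 .12 102.5
```

```text
first [-0.881, 0.008, 0.014, 0.003, -0.001, -0.139] then 7 x [-0.801, -0.366, 0.019]
```

Request:
move_arm(motion=[[-0.44,0.004,0,0,0,-0.06],[-0.881,0.008,0,0,0,-0.12],[-0.881,0.008,0,0,0,-0.139],[-0.881,0.008,0,0,0,-0.139]])

```text
time: 9.45
tool_pos: [0.5902, 0.2593, 0.129]
tool_rot: [3.142, -0.0, 1.786]
contact_force: [-0.2, 0.6, 0.8]
opening: 0.0599
grip_force: 0.0
```

Request:
move_arm(motion=[[-0.4,-0.183,0,0,0,0],[-0.8,-0.366,0,0,0,0]])

```text
time: 9.7
tool_pos: [0.5713, 0.1737, 0.1285]
tool_rot: [-3.141, 0.0, 1.788]
contact_force: [-0.2, -0.8, -0.8]
opening: 0.06
grip_force: 0.0
```

Request:
move_arm(motion=[[-0.4,-0.183,0,0,0,0],[-0.8,-0.366,0,0,0,0]])

```text
time: 9.95
tool_pos: [0.5529, 0.0871, 0.1287]
tool_rot: [3.141, 0.0, 1.787]
contact_force: [-0.1, -0.4, 0.3]
opening: 0.0596
grip_force: 0.0
```

Request:
move_arm(motion=[[-0.4,-0.183,0,0,0,0],[-0.8,-0.366,0,0,0,0]])

```text
time: 10.2
tool_pos: [0.5345, 0.001, 0.1288]
tool_rot: [3.141, 0.0, 1.787]
contact_force: [0.1, 0.1, 0.2]
opening: 0.0597
grip_force: 0.0
```

Request:
move_arm(motion=[[-0.4,-0.183,0,0,0,0],[-0.8,-0.366,0,0,0,0]])

```text
time: 10.45
tool_pos: [0.516, -0.0851, 0.1288]
tool_rot: [3.141, 0.0, 1.787]
contact_force: [0.3, -0.3, -1.4]
opening: 0.0598
grip_force: 0.0
```

Request:
move_arm(motion=[[-0.4,-0.183,0,0,0,0],[-0.8,-0.366,0,0,0,0]])

```text
time: 10.7
tool_pos: [0.4975, -0.1712, 0.1289]
tool_rot: [3.141, 0.0, 1.787]
contact_force: [0.4, 0.6, 0.6]
opening: 0.0592
grip_force: 0.0
```

Request:
move_arm(motion=[[-0.4,-0.183,0,0,0,0],[-0.8,-0.366,0,0,0,0]])

```text
time: 10.95
tool_pos: [0.479, -0.2572, 0.1288]
tool_rot: [3.141, 0.0, 1.787]
contact_force: [0.4, -0.3, 0.7]
opening: 0.0594
grip_force: 0.0
```

Request:
move_arm(motion=[[-0.4,-0.183,0.06,0,0,0],[-0.8,-0.366,0.12,0,0,0],[-0.8,-0.366,0.12,0,0,0],[-0.8,-0.366,0.12,0,0,0]])

```text
time: 11.45
tool_pos: [0.4606, -0.3414, 0.1166]
tool_rot: [-3.142, -0.001, 1.787]
contact_force: [0.3, -0.6, 0.2]
opening: 0.0603
grip_force: 0.0
```

```bash
python3 g.py .4635 -.342 .004 102.5
python3 - <<'E'
from m import *
c=robot.read_camera('scene'); cv2.imwrite('pics/s3.png',cv2.resize(c['image'][120:400,200:500,::-1],None,fx=2.1,fy=2.1,interpolation=cv2.INTER_CUBIC))
W=cloud(c); im=c['image']; measure(W,im)
E
```

```text
first [-0.006, 0.014, 0.563, -0.0, -0.0, -0.001] then 1 x [-0.006, 0.014, 0.563]
[322. 166.] 160 zmax 0.0281 zmed 0.0189 col [ 35.  117.5 247.5] rect [ 0.3468 -0.3254] 100.7 27.4 -35.3
[224. 172.] 161 zmax 0.0284 zmed 0.021 col [238.  18.  10.] rect [ 0.6187 -0.4989] 99.9 28.7 31.4
[290. 177.] 218 zmax 0.0289 zmed 0.0211 col [39.5 42.5 42.5] rect [ 0.4666 -0.3435] 129.2 28.1 -76.6
[294. 202.] 148 zmax 0.0463 zmed 0.0333 col [179.  131.   85.5] rect [ 0.5312 -0.2185] 30.0 28.7 76.7
[345. 216.] 366 zmax 0.0273 zmed 0.0213 col [53. 53. 52.] rect [ 0.4445 -0.0932] 150.2 27.4 -74.9
[276. 223.] 92 zmax 0.0456 zmed 0.0294 col [193.5 189.  194.5] rect [ 0.6184 -0.1771] 36.8 11.6 7.7
[305. 252.] 112 zmax 0.0463 zmed 0.0288 col [196. 193. 198.] rect [ 0.6189 -0.0496] 36.8 31.2 13.9
[341. 250.] 53 zmax 0.0137 zmed 0.0101 col [203. 203. 206.] rect [ 0.532 -0.002] 33.7 31.4 49.8
[391. 265.] 229 zmax 0.0284 zmed 0.0207 col [128. 145. 143.] rect [0.4668 0.1162] 77.8 28.2 87.0
[341. 281.] 107 zmax 0.0475 zmed 0.0317 col [206. 212. 215.] rect [0.6047 0.0835] 38.2 10.3 16.9
[363. 295.] 107 zmax 0.0474 zmed 0.033 col [219. 213. 221.] rect [0.5893 0.1432] 36.9 12.1 13.8
[447. 294.] 126 zmax 0.0468 zmed 0.0316 col [210.5 219.  222.5] rect [0.4384 0.2582] 36.4 10.4 -12.4
[404. 309.] 154 zmax 0.0192 zmed 0.0133 col [255. 253. 247.] rect [0.5331 0.22  ] 31.3 30.7 -17.1
[482. 336.] 143 zmax 0.0465 zmed 0.0322 col [220. 219. 225.] rect [0.4631 0.3673] 39.0 9.4 -13.3
[423. 365.] 702 zmax 0.0515 zmed 0.0441 col [51.5 53.5 53. ] rect [0.6057 0.3366] 89.1 37.3 82.3
```

View pics/s3.png

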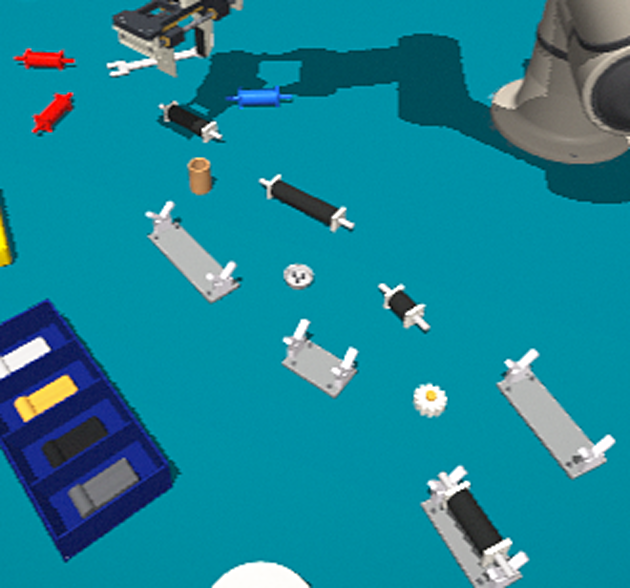

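The crop shows roller 64 lying level in its stand's saddles at crop px (475,520). Its measured top is 0.0515 m against 0.049 expected. Grasping roller 88 next.

Request:
move_arm(motion=[[-0.01,0.04,0.5,0,0,0],[-0.01,0.04,0.8,0,0,0],[-0.01,0.04,0.8,0,0,0]])

```text
time: 11.88
tool_pos: [0.4639, -0.3399, 0.035]
tool_rot: [-3.139, -0.004, 1.789]
contact_force: [0.3, -0.1, 0.5]
opening: 0.0597
grip_force: 0.0
```

Request:
move_arm(motion=[[0,0,0.2,0,0,0],[0,0,0.32,0,0,0],[0,0,0.32,0,0,0],[0,0,0.32,0,0,0]])

```text
time: 12.38
tool_pos: [0.465, -0.3426, 0.0057]
tool_rot: [3.141, 0.001, 1.788]
contact_force: [0.2, 0.7, 0.3]
opening: 0.0595
grip_force: 0.0
```

Request:
move_arm(motion=[[0,0,0,0,0,0],[0,0,0,0,0,0],[0,0,0,0,0,0],[0,0,0,0,0,0],[0,0,0,0,0,0],[0,0,0,0,0,0]], fingers=-1)

```text
time: 13.12
tool_pos: [0.4643, -0.3424, 0.0048]
tool_rot: [-3.141, 0.0, 1.787]
contact_force: [-0.4, 0.9, 1.6]
opening: 0.0242
grip_force: 20.0
```

Request:
move_arm(motion=[[0,0,-0.4,0,0,0],[0,0,-1,0,0,0],[0,0,-1,0,0,0],[0,0,-1,0,0,0]])

```text
time: 13.62
tool_pos: [0.4641, -0.3419, 0.1041]
tool_rot: [-3.141, -0.001, 1.787]
contact_force: [-0.0, 0.4, -2.1]
opening: 0.0243
grip_force: 20.0
```

```bash
python3 g.py .4482 .3133 .105 77
```

```text
first [0.919, 0.179, -0.001, -0.0, -0.0, 0.141] then 6 x [0.907, -0.233, -0.001]
```

Request:
move_arm(motion=[[0.46,0.09,0,0,0,0.05],[0.919,0.179,0,0,0,0.1],[0.919,0.179,0,0,0,0.141],[0.919,0.179,0,0,0,0.141]])

```text
time: 14.12
tool_pos: [0.4615, -0.2478, 0.1032]
tool_rot: [-3.139, -0.001, 1.346]
contact_force: [0.6, 0.5, -0.2]
opening: 0.0243
grip_force: 20.0
```

Request:
move_arm(motion=[[0.45,-0.117,0,0,0,0],[0.907,-0.233,0,0,0,0]])

```text
time: 14.38
tool_pos: [0.4593, -0.1547, 0.1035]
tool_rot: [-3.14, -0.0, 1.345]
contact_force: [0.7, 0.3, -0.5]
opening: 0.024
grip_force: 20.0
```

Request:
move_arm(motion=[[0.45,-0.117,0,0,0,0],[0.907,-0.233,0,0,0,0]])

```text
time: 14.62
tool_pos: [0.4571, -0.0606, 0.1038]
tool_rot: [-3.14, -0.0, 1.346]
contact_force: [0.3, -0.2, -1.4]
opening: 0.0245
grip_force: 20.0
```

Request:
move_arm(motion=[[0.45,-0.117,0,0,0,0],[0.907,-0.233,0,0,0,0]])

```text
time: 14.88
tool_pos: [0.4548, 0.033, 0.1039]
tool_rot: [-3.14, 0.0, 1.346]
contact_force: [0.4, -1.0, -1.3]
opening: 0.0248
grip_force: 20.0
```

Request:
move_arm(motion=[[0.45,-0.117,0,0,0,0],[0.907,-0.233,0,0,0,0]])

```text
time: 15.12
tool_pos: [0.4526, 0.1267, 0.1038]
tool_rot: [-3.14, 0.001, 1.346]
contact_force: [0.7, 0.1, -2.3]
opening: 0.0242
grip_force: 20.0
```

Request:
move_arm(motion=[[0.45,-0.117,0,0,0,0],[0.907,-0.233,0,0,0,0]])

```text
time: 15.38
tool_pos: [0.4504, 0.2203, 0.1037]
tool_rot: [-3.14, 0.001, 1.347]
contact_force: [1.0, 0.2, -2.2]
opening: 0.0244
grip_force: 20.0
```

Request:
move_arm(motion=[[0.45,-0.117,0,0,0,0],[0.907,-0.233,0,0,0,0],[0.907,-0.233,0,0,0,0],[0.907,-0.233,0,0,0,0],[0.907,-0.233,0,0,0,0]])

```text
time: 16.0
tool_pos: [0.4483, 0.3116, 0.1042]
tool_rot: [-3.141, 0.001, 1.344]
contact_force: [0.0, -0.6, -1.0]
opening: 0.0242
grip_force: 20.0
```

```bash
python3 g.py .4482 .3133 .030 77
```

```text
first [0.017, -0.004, 0.742, -0.0, 0.0, -0.0] then 0 x [0.016, -0.004, 0.742]
```

Request:
move_arm(motion=[[0.008,0,0.4,0,0,0],[0.008,0,0.6,0,0,0],[0.008,0,0.68,0,0,0],[0.008,0,0.73,0,0,0],[0.008,0,0.76,0,0,0],[0.008,0,0.76,0,0,0],[0.008,0,0.76,0,0,0]])

```text
time: 16.88
tool_pos: [0.4486, 0.3139, 0.0291]
tool_rot: [3.141, -0.0, 1.344]
contact_force: [0.7, 0.6, -1.5]
opening: 0.0243
grip_force: 20.0
```

Request:
move_arm(motion=[[0,0,0,0,0,0],[0,0,0,0,0,0],[0,0,0,0,0,0],[0,0,0,0,0,0]], fingers=0.3)

```text
time: 17.38
tool_pos: [0.4484, 0.3138, 0.0287]
tool_rot: [3.141, -0.0, 1.344]
contact_force: [0.3, -0.5, 1.0]
opening: 0.0579
grip_force: 0.0
```

Request:
move_arm(motion=[[0,0,-0.2,0,0,0],[0,0,-0.6,0,0,0],[0,0,-0.9,0,0,0],[0,0,-0.9,0,0,0]])

```text
time: 17.88
tool_pos: [0.4497, 0.3144, 0.121]
tool_rot: [3.138, -0.003, 1.344]
contact_force: [-1.0, 0.3, -0.4]
opening: 0.0596
grip_force: 0.0
```

```bash
python3 g.py .443 -.093 .11 104.5
```

```text
first [-0.996, 0.212, 0.025, 0.002, -0.001, -0.153] then 3 x [-0.982, -0.271, 0.028]
```

Request:
move_arm(motion=[[-0.5,0.1,0,0,0,-0.05],[-0.996,0.212,0,0,0,-0.1],[-0.996,0.212,0,0,0,-0.153],[-0.996,0.212,0,0,0,-0.153]])

```text
time: 18.38
tool_pos: [0.4462, 0.2113, 0.1178]
tool_rot: [-3.14, 0.0, 1.822]
contact_force: [0.4, 0.1, 0.3]
opening: 0.0596
grip_force: 0.0
```

Request:
move_arm(motion=[[-0.49,-0.135,0,0,0,0],[-0.982,-0.271,0,0,0,0]])

```text
time: 18.62
tool_pos: [0.4448, 0.1098, 0.118]
tool_rot: [-3.141, -0.0, 1.824]
contact_force: [0.3, 0.1, 0.2]
opening: 0.0596
grip_force: 0.0
```

Request:
move_arm(motion=[[-0.49,-0.135,0,0,0,0],[-0.982,-0.271,0,0,0,0]])

```text
time: 18.88
tool_pos: [0.4434, 0.0073, 0.1182]
tool_rot: [-3.141, -0.0, 1.822]
contact_force: [0.1, 0.1, -0.9]
opening: 0.0596
grip_force: 0.0
```

Request:
move_arm(motion=[[-0.49,-0.135,0,0,0,0],[-0.982,-0.271,0,0,0,0],[-0.982,-0.271,0,0,0,0],[-0.982,-0.271,0,0,0,0],[-0.982,-0.271,0,0,0,0]])

```text
time: 19.5
tool_pos: [0.4419, -0.0922, 0.1185]
tool_rot: [-3.141, -0.001, 1.826]
contact_force: [-0.2, -0.8, -0.4]
opening: 0.0599
grip_force: 0.0
```

```bash
python3 g.py .443 -.093 .005 104.5
```

```text
first [-0.005, 0.004, 0.567, -0.0, -0.0, 0.001] then 1 x [-0.005, 0.004, 0.567]
```

Request:
move_arm(motion=[[-0.005,0.01,0.5,0,0,0],[-0.005,0.01,0.8,0,0,0],[-0.005,0.01,0.8,0,0,0]])

```text
time: 19.88
tool_pos: [0.4417, -0.0922, 0.0372]
tool_rot: [-3.138, -0.003, 1.826]
contact_force: [-0.3, 0.4, 0.1]
opening: 0.0599
grip_force: 0.0
```

Request:
move_arm(motion=[[0,0,0.2,0,0,0],[0,0,0.33,0,0,0],[0,0,0.33,0,0,0],[0,0,0.33,0,0,0]])

```text
time: 20.38
tool_pos: [0.4436, -0.0939, 0.0064]
tool_rot: [3.141, 0.001, 1.825]
contact_force: [1.0, 0.2, -0.1]
opening: 0.0596
grip_force: 0.0
```

Request:
move_arm(motion=[[0,0,0,0,0,0],[0,0,0,0,0,0],[0,0,0,0,0,0],[0,0,0,0,0,0],[0,0,0,0,0,0],[0,0,0,0,0,0]], fingers=-1)

```text
time: 21.12
tool_pos: [0.4428, -0.0939, 0.0057]
tool_rot: [-3.141, -0.0, 1.825]
contact_force: [-1.8, -0.2, 3.0]
opening: 0.0243
grip_force: 20.0
```

Request:
move_arm(motion=[[0,0,-0.4,0,0,0],[0,0,-1,0,0,0],[0,0,-1,0,0,0],[0,0,-1,0,0,0]])

```text
time: 21.62
tool_pos: [0.4426, -0.0936, 0.1051]
tool_rot: [-3.141, -0.0, 1.825]
contact_force: [-0.4, -0.4, -2.1]
opening: 0.0244
grip_force: 20.0
```

```bash
python3 g.py .6167 -.109 .104 90.2
```

```text
first [-0.293, 0.823, 0.005, -0.0, -0.0, 0.08] then 1 x [-0.08, 0.87, 0.005]
```

Request:
move_arm(motion=[[-0.15,0.41,0,0,0,0.04],[-0.293,0.823,0,0,0,0.08],[-0.293,0.823,0,0,0,0.08]])

```text
time: 22.0
tool_pos: [0.5315, -0.1015, 0.1032]
tool_rot: [-3.14, -0.001, 1.573]
contact_force: [-1.1, -0.3, -2.3]
opening: 0.0244
grip_force: 20.0
```

Request:
move_arm(motion=[[-0.04,0.43,0,0,0,0],[-0.08,0.87,0,0,0,0],[-0.08,0.87,0,0,0,0],[-0.08,0.87,0,0,0,0],[-0.08,0.87,0,0,0,0]])

```text
time: 22.62
tool_pos: [0.6156, -0.1091, 0.1051]
tool_rot: [-3.139, -0.001, 1.574]
contact_force: [-0.3, -0.5, -2.4]
opening: 0.0245
grip_force: 20.0
```

```bash
python3 g.py .6167 -.109 .030 90.2
python3 - <<'E'
from h import *
c=robot.read_camera('scene'); cv2.imwrite('pics/s4.png',cv2.resize(c['image'][120:400,200:500,::-1],None,fx=2.1,fy=2.1,interpolation=cv2.INTER_CUBIC))
E
```

```text
first [0.0, 0.012, 0.75, -0.001, -0.0, -0.0] then 0 x [0.001, 0.011, 0.751]
```

View pics/s4.png

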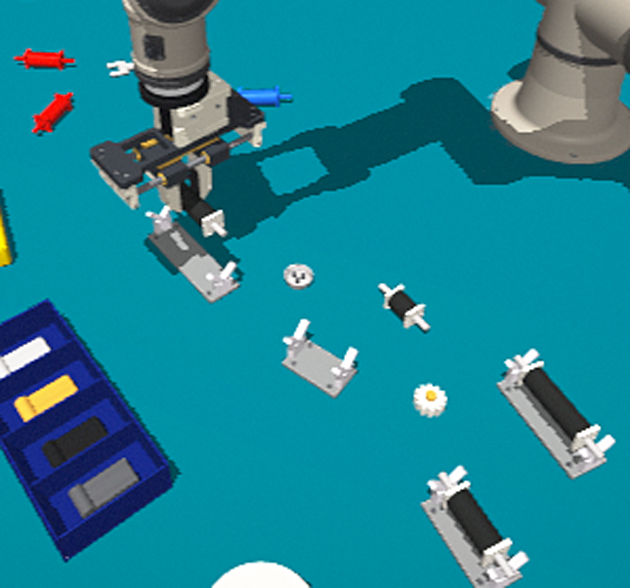

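The crop shows rollers 88 at (560,410) and 64 at (475,520) seated, with 112 held over its stand. Lowering it.

Request:
move_arm(motion=[[0,0.005,0.4,0,0,0],[0,0.005,0.6,0,0,0],[0,0.005,0.68,0,0,0],[0,0.005,0.73,0,0,0],[0,0.005,0.76,0,0,0],[0,0.005,0.76,0,0,0],[0,0.005,0.76,0,0,0]])

```text
time: 23.55
tool_pos: [0.6179, -0.1094, 0.0303]
tool_rot: [3.141, 0.0, 1.574]
contact_force: [-1.0, 0.1, -2.0]
opening: 0.0246
grip_force: 20.0
```

Request:
move_arm(motion=[[0,0,0,0,0,0],[0,0,0,0,0,0],[0,0,0,0,0,0],[0,0,0,0,0,0]], fingers=0.3)

```text
time: 24.05
tool_pos: [0.6178, -0.1093, 0.0298]
tool_rot: [3.141, 0.0, 1.574]
contact_force: [0.1, 0.1, -0.4]
opening: 0.0577
grip_force: 0.0
```

Request:
move_arm(motion=[[0,0,-0.2,0,0,0],[0,0,-0.6,0,0,0],[0,0,-0.9,0,0,0],[0,0,-0.9,0,0,0]])

```text
time: 24.55
tool_pos: [0.6192, -0.1097, 0.1224]
tool_rot: [3.136, 0.002, 1.574]
contact_force: [-0.6, 1.0, 0.1]
opening: 0.0598
grip_force: 0.0
```

```bash
python3 g.py .465 .1163 .11 88
```

```text
first [0.755, -0.512, 0.037, 0.002, 0.001, 0.012] then 2 x [0.735, -0.54, 0.041]
```

Request:
move_arm(motion=[[0.37,-0.25,0,0,0,0.012],[0.755,-0.512,0,0,0,0.012],[0.755,-0.512,0,0,0,0.012]])

```text
time: 24.92
tool_pos: [0.5638, -0.0314, 0.1185]
tool_rot: [-3.138, -0.001, 1.539]
contact_force: [0.0, 0.9, -0.2]
opening: 0.0597
grip_force: 0.0
```

Request:
move_arm(motion=[[0.37,-0.27,0,0,0,0],[0.735,-0.54,0,0,0,0]])

```text
time: 25.18
tool_pos: [0.5144, 0.0415, 0.1187]
tool_rot: [-3.141, 0.0, 1.535]
contact_force: [0.5, -0.2, -0.1]
opening: 0.0597
grip_force: 0.0
```

Request:
move_arm(motion=[[0.37,-0.27,0,0,0,0],[0.735,-0.54,0,0,0,0],[0.735,-0.54,0,0,0,0],[0.735,-0.54,0,0,0,0],[0.735,-0.54,0,0,0,0]])

```text
time: 25.8
tool_pos: [0.4643, 0.1157, 0.1194]
tool_rot: [3.141, 0.0, 1.535]
contact_force: [-0.1, -0.8, -0.7]
opening: 0.06
grip_force: 0.0
```

```bash
python3 g.py .465 .1163 .005 88
```

```text
first [0.003, 0.003, 0.572, 0.0, 0.0, -0.0] then 1 x [0.003, 0.003, 0.572]
```

Request:
move_arm(motion=[[0.003,0.005,0.5,0,0,0],[0.003,0.005,0.8,0,0,0],[0.003,0.005,0.8,0,0,0]])

```text
time: 26.18
tool_pos: [0.4629, 0.116, 0.0379]
tool_rot: [-3.137, 0.001, 1.535]
contact_force: [-0.3, -0.1, 0.6]
opening: 0.0597
grip_force: 0.0
```

Request:
move_arm(motion=[[0,0,0.2,0,0,0],[0,0,0.34,0,0,0],[0,0,0.34,0,0,0],[0,0,0.34,0,0,0]])

```text
time: 26.68
tool_pos: [0.4645, 0.117, 0.0064]
tool_rot: [3.141, -0.0, 1.536]
contact_force: [0.4, -0.7, 0.3]
opening: 0.0595
grip_force: 0.0
```

Request:
move_arm(motion=[[0,0,0,0,0,0],[0,0,0,0,0,0],[0,0,0,0,0,0],[0,0,0,0,0,0],[0,0,0,0,0,0],[0,0,0,0,0,0]], fingers=-1)

```text
time: 27.42
tool_pos: [0.464, 0.117, 0.0058]
tool_rot: [3.141, 0.0, 1.536]
contact_force: [-0.4, -0.4, 1.3]
opening: 0.0242
grip_force: 20.0
```

Request:
move_arm(motion=[[0,0,-0.4,0,0,0],[0,0,-1,0,0,0],[0,0,-1,0,0,0],[0,0,-1,0,0,0]])

```text
time: 27.92
tool_pos: [0.4633, 0.1169, 0.1051]
tool_rot: [-3.141, 0.0, 1.536]
contact_force: [0.1, -1.1, -1.6]
opening: 0.0245
grip_force: 20.0
```

```bash
python3 g.py .5948 .1138 .104 105.4
```

```text
first [0.007, 0.658, 0.005, -0.0, 0.0, -0.097] then 1 x [-0.19, 0.63, 0.006]
```

Request:
move_arm(motion=[[0,0.33,0,0,0,-0.05],[0.007,0.658,0,0,0,-0.097],[0.007,0.658,0,0,0,-0.097]])

```text
time: 28.3
tool_pos: [0.5303, 0.1151, 0.1034]
tool_rot: [-3.139, -0.0, 1.841]
contact_force: [-0.4, -0.1, -0.9]
opening: 0.0248
grip_force: 20.0
```

Request:
move_arm(motion=[[-0.1,0.32,0,0,0,0],[-0.19,0.63,0,0,0,0],[-0.19,0.63,0,0,0,0],[-0.19,0.63,0,0,0,0],[-0.19,0.63,0,0,0,0]])

```text
time: 28.92
tool_pos: [0.5941, 0.114, 0.1052]
tool_rot: [-3.14, -0.0, 1.841]
contact_force: [0.4, 0.1, -0.6]
opening: 0.0247
grip_force: 20.0
```

Request:
move_arm(motion=[[0,0.005,0.4,0,0,0],[0,0.005,0.6,0,0,0],[0,0.005,0.65,0,0,0],[0,0.005,0.65,0,0,0]])

```text
time: 29.42
tool_pos: [0.5959, 0.1141, 0.0411]
tool_rot: [3.141, 0.0, 1.841]
contact_force: [0.5, -1.2, -0.0]
opening: 0.0245
grip_force: 20.0
```

```bash
python3 g.py .5948 .1138 .030 105.4
python3 - <<'E'
from h import *
c=robot.read_camera('scene'); cv2.imwrite('pics/s5.png',cv2.resize(c['image'][190:340,240:460,::-1],None,fx=3,fy=3,interpolation=cv2.INTER_CUBIC))
E
```

```text
first [0.0, -0.012, 0.111, 0.0, 0.0, 0.0] then 0 x [0.0, -0.012, 0.111]
```

View pics/s5.png

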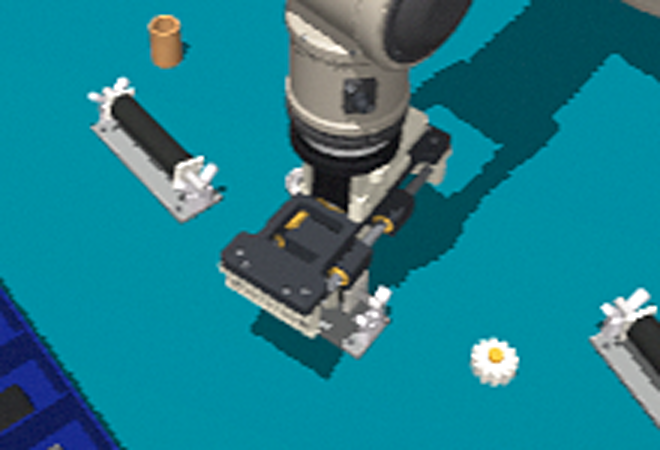

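The crop shows roller 112 seated at (155,145), and the short roller coming down into its stand with no contact force. Finishing the placement, then retreating and checking.

Request:
move_arm(motion=[[0,0,0.06,0,0,0],[0,0,0.1,0,0,0],[0,0,0.11,0,0,0],[0,0,0.11,0,0,0],[0,0,0.11,0,0,0]])

```text
time: 30.1
tool_pos: [0.5958, 0.114, 0.0298]
tool_rot: [-3.141, 0.0, 1.841]
contact_force: [-0.4, 0.5, 0.4]
opening: 0.0243
grip_force: 20.0
```

Request:
move_arm(motion=[[0,0,0,0,0,0],[0,0,0,0,0,0],[0,0,0,0,0,0],[0,0,0,0,0,0]], fingers=0.3)

```text
time: 30.6
tool_pos: [0.596, 0.114, 0.0297]
tool_rot: [3.142, 0.0, 1.841]
contact_force: [1.0, 0.9, 0.5]
opening: 0.0579
grip_force: 0.0
```

Request:
move_arm(motion=[[0,0,-0.2,0,0,0],[0,0,-0.6,0,0,0],[0,0,-1,0,0,0],[0,0,-1,0,0,0]])

```text
time: 31.1
tool_pos: [0.5981, 0.1142, 0.1333]
tool_rot: [3.135, 0.002, 1.841]
contact_force: [-0.9, 1.2, 0.3]
opening: 0.0598
grip_force: 0.0
```

Request:
move_arm(motion=[[0,-0.5,-0.3,0,0,0],[0,-1,-0.6,0,0,0],[0,-1,-0.6,0,0,0],[0,-1,-0.6,0,0,0]])

```text
time: 31.6
tool_pos: [0.4999, 0.0874, 0.1891]
tool_rot: [-3.142, 0.0, 1.841]
contact_force: [0.5, -0.5, -0.2]
opening: 0.0596
grip_force: 0.0
```

Request:
move_arm(motion=[[-0.45,-0.15,-0.3,0,0,0],[-0.9,-0.3,-0.6,0,0,0],[-0.9,-0.3,-0.6,0,0,0],[-0.9,-0.3,-0.6,0,0,0]])

```text
time: 32.1
tool_pos: [0.4948, -0.007, 0.2481]
tool_rot: [-3.14, -0.001, 1.84]
contact_force: [-0.4, 0.4, 0.2]
opening: 0.0597
grip_force: 0.0
```

Run:
```python
from m import *
S={'40':(.5948,.1138,105.4),'64':(.6084,.3446,77.5),'88':(.4482,.3133,77),'112':(.6167,-.109,90.2)}
for n in ('scene','top'):
    c=robot.read_camera(n); W=cloud(c); im=c['image'].astype(int)
    if n=='scene': cv2.imwrite('pics/s6.png',cv2.resize(c['image'][190:400,210:510,::-1],None,fx=2.6,fy=2.6,interpolation=cv2.INTER_CUBIC))
    for k,(x,y,a) in S.items():
        ok=(im.max(-1)<95)&(W[...,2]>.036)&(W[...,2]<.06)&(np.hypot(W[...,0]-x,W[...,1]-y)<.08)
        p=W[ok]
        if len(p)>5: print(n,k,len(p),'top z',np.round(np.percentile(p[:,2],90),4),'seat',x,y,a,rect(p))
```

```text
scene 40 116 top z 0.0487 seat 0.5948 0.1138 105.4 (array([0.598 , 0.1109]), 31.2, 24.7, -82.8)
scene 64 377 top z 0.0482 seat 0.6084 0.3446 77.5 (array([0.6101, 0.3416]), 58.4, 24.8, 78.1)
scene 88 398 top z 0.0482 seat 0.4482 0.3133 77 (array([0.4519, 0.3133]), 78.1, 24.5, 76.9)
scene 112 274 top z 0.0489 seat 0.6167 -0.109 90.2 (array([ 0.6204, -0.1089]), 101.8, 24.3, 89.0)
top 64 154 top z 0.0497 seat 0.6084 0.3446 77.5 (array([0.6063, 0.3435]), 60.4, 24.6, 78.3)
top 88 204 top z 0.0505 seat 0.4482 0.3133 77 (array([0.4483, 0.3215]), 66.8, 24.3, 77.4)
top 112 293 top z 0.0505 seat 0.6167 -0.109 90.2 (array([ 0.6141, -0.1073]), 100.2, 24.0, -89.2)
```

View pics/s6.png

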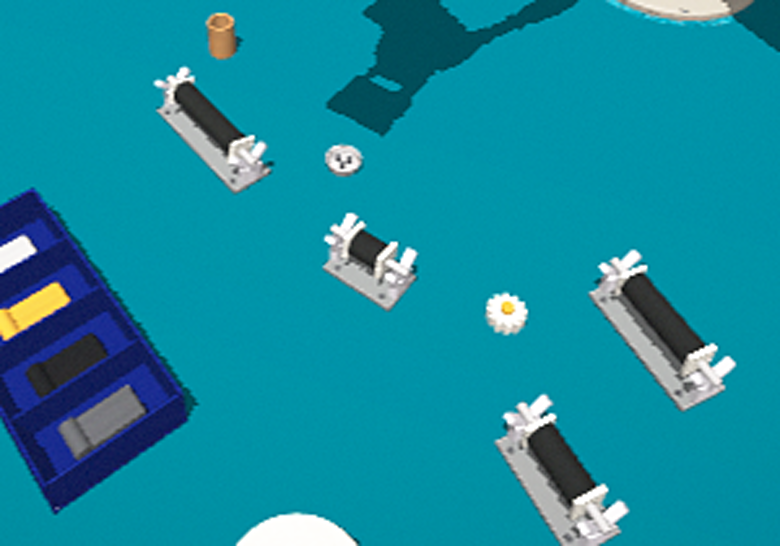

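All four rollers are seated at px (205,115), (370,250), (665,320) and (560,465), with tops near 49 mm. The 40 roller's yaw fit is coarse because it covers few pixels, but both its shafts lie in the Vs at the right height. The tube and gear haven't moved. Handing in.

```bash
python3 -c "
from cell import robot
print(robot.hand_in())"
```

```text
the job is handed in; nothing more can be done
None
```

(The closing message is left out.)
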